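Slide a board carrier into the programming dock and hold it on the contacts

TASK

Slide the board carrier across the mat and square into the mouth of the programming dock, nose first under the dock's lip, until you feel it push the sprung contact bar fully home, and finish while still holding it firmly pressed there - the spring pushes it out again if you let go. The parts on the board are only laid in place, so keep the carrier flat on the mat all the way and do not ram the dock. Leave the solder reel and the two little posts where they are.

Things in the scene. Friction and masses are not known exactly. Their poses are not given: they have to be found in the camera images.
- carrier: Loose light grey sled, 110 long (x -55 to +55), 80 wide (y; front 14 only 72 wide), 8 high; the circuit board on it tops out 10 above the mat, chips 15 (ahead of x = -2). 0.35 kg. Origin: centre of its underside, on the mat. Nose with gold contacts at +x; across the rear an upright fence, x -55 to -43 (12 thick), 80 wide, top 55 above the mat.
- fence (a point): Centre of the carrier's rear fence: on its centre line, 49 behind the carrier's origin, 30 above the mat; axes as the carrier's. The fence is free on both sides: pinch it from above across its 12 thickness and slide the carrier by it, or push it low from behind.
- dock: Fixed grey dock, 126 long (x -60 to +66), 137 wide, 30 high, no floor. Origin: on the mat, on its centre line, below the front face of the resting contact bar. The carrier goes in at the open -x end along the dock's +x, both x axes pointing the same way. Its nose meets the bar with the carrier's origin at x = -55 in the dock's frame; fully home is x = -45.
- dock_mouth (a point): Middle of the dock's mouth, on its centre line, 60 before the dock's origin, 8 above the mat; axes as the dock's. Two flared guides, 14 high, narrow from 118 apart here (inside) to the 86 wide throat, which begins 40 further in and has walls 21 high.
- dock_lip (a point): Centre of the lip's front edge, 20 before the dock's origin, 22 above the mat; axes as the dock's. The lip is a plate across the throat, x -20 to +14 of the dock, underside 17 and top 27 above the mat. Behind it a window, open above, shows the back end of the bar, then comes the back wall (x 41 to 66).
- contact_bar (a joint): Travel (m) of the aluminium bar under the lip along the dock's +x: 0 at rest, 0.010 fully home on its stop (the gap in the window between bar and back wall has then closed). Its spring pushes back with 4 N at first contact, 9 N at home, on top of the carrier's sliding friction of 1 to 5 N; then it is solid.
- solder_reel: Bystander: metal solder reel standing on end, 69 diameter, 56 high; origin at the centre of its underside.
- post_a: Bystander: small black round post, 28 diameter, 56 high; origin at the centre of its underside.
- post_b: Bystander: a second post like the first.

How it is judged:
By the outcome, as a careful person would: the job done as asked, in the order asked, and still so for the second after the job is handed in, while the arm keeps its last pose, push and grip.
It also fails if it takes over 51 s, if anything falls off the work surface, if the arm or the gripper's body presses on something with over 40 N, if the wrist force passes 120 N, or if a joint passes its speed limit or range.

ROBOT

A 6-joint arm with a two-finger parallel gripper is mounted at the origin on the work surface. World frame = base frame: x ahead of the robot, y to its left, z up, the work surface at z = 0. Lengths are in m, angles in rad, forces in N, time in s.
With the tool pointing down it reaches from about 0.325 to 1 m from the base axis. Payload 5.1 kg.
Tool frame: the origin (TCP) lies midway between the tips of the shut fingers; the grasp point (between the pads) lies 19 mm behind it; z points along the fingers, x is the direction in which the jaws open and shut, and the axes are right-handed (so a half turn about z gives the same grasp; the last joint's range is limited). The gripper opens to 85 mm and grips with 20 to 120 N. Pads are 22 mm wide; open, the fingers measure 114 mm over their backs; the gripper's body (76 mm by 85 mm) begins 54 mm behind the grasp point. The pads swing forward as they close: fully open they stand 13 mm farther back than shut.
Start: joints at [-1.29, 0.124, 1.65, -0, 1.367, -0.083], TCP at [0.231, -0.607, 0.231] pointing down, gripper open.
Joint ranges: [-2.61, 2.61], [-1.02, 2.33], [0.03, 2.71], [-1.35, 4.49], [0.32, 2.68], [-2.91, 2.91]. Speed limits (rad/s): [2.57, 2.57, 3.14, 3.14, 3.14, 3.14].

INTERFACE

Orientations are given as [roll, pitch, yaw] about the fixed x, y, z axes, in that order (R = Rz(yaw) Ry(pitch) Rx(roll)).
In Python, from cell import bot, cams gives the robot as it stands.
- The arm moves only by the shell command python3 -m pendant 'ROWS' [FORCE]. ROWS is text: rows parted by semicolons, each of 7 numbers parted by spaces: the shift along the tool's x, y, z in m, then the turn, a rotation vector about the tool's x, y, z in degrees, then the closure, from -1 (fully open) to 1 (shut). A call has 1 to 12 rows; each row shifts and turns the commanded pose from where the row before left it, along the tool's axes as they then stand; what a row does not reach is not made up. A row lasts 1/10 s, in which the tool goes at most 50 mm and 8.59 degrees, less where a joint would pass 70% of its speed; a pose out of reach is approached as far as the arm can. A call is refused whole if a number of a shift passes 0.05 or a number of a turn 8.59, either way. A call with a gripper value outside its range is refused whole. The fingers move at their own pace and stop on an object; FORCE is the grip in N (left out, the last holds). Time passes only in rows, so rows that do not move let the fingers close. It gives the time, the measured TCP pose, the force and the opening at its end, in the units of the state.
- bot.observe(): the state, without advancing time (a new reading comes with each control period).
- cams.capture(name): name is "scene" or "top" or "wrist"; returns the picture (400x640x3 uint8, red, green, blue); there is no depth.
- cams.camera_model(name): a dict with "vfov" (degrees; the focal length in pixels is half the picture's height over the tangent of half this angle, whatever the lens; pixels are square), "cx", "cy" (the principal point, pixels), "R" (3x3) and "t" (3): a world point X has camera coordinates R X + t. Camera axes: x right, y down, z forward; pixel columns grow to the right and rows downward; lengths in m; the calibration is good to about 2 mm. A picture is of the moment at which its call begins: read the wrist's pose just before it. camera_model takes no time and is no camera call; for the wrist camera it gives the pose at the moment of the call.
- bot.job_done(): hands the job in, once; it reports no verdict.
The state is a dict: "t": time; "joint_pos": joint angles; "joint_vel": joint speeds; "joint_torque": joint torques, N m; "tcp_pos": TCP position; "eef_rot": TCP orientation; "force": force on the tool from outside, world axes, zero at the start; "ft_torque": the same for the moment, N m; "finger_gap": opening from 0.0 (shut) to 1.0 (fully open).
Only numpy, scipy, OpenCV 4.12 (cv2) and the standard library are available. Lean on these libraries where they do the work, as an engineer would, in place of code of your own. Each camera call takes 0.05 s, during which the arm holds its last target.

## Working session

There is one attempt and no reset: what is moved stays moved. The work goes in short steps, Python scripts to look and compute and a shell command to move; the robot and the scene stay as the last step left them, time stands still between calls to the robot, and variables do not carry over. Pictures are saved under pics/ and viewed, and the job is handed in when it is done.

```bash
mkdir -p pics; ls
python3 - <<'E'
from cell import bot,cams
import cv2
print(bot.observe())
for n in ["scene","top","wrist"]:
    m=cams.camera_model(n); print(n,m)
    cv2.imwrite(f"pics/{n}0.png",cams.capture(n)[:,:,::-1])
E
```

```text
pics
{'t': 0.0, 'joint_pos': array([-1.28961135e+00,  1.24491150e-01,  1.65166913e+00, -3.54861530e-06,
        1.36748364e+00, -8.25837717e-02]), 'joint_vel': array([ 0.00014307, -0.0017209 ,  0.00056733,  0.00054795,  0.00025809,
       -0.00034369]), 'joint_torque': array([-3.02176068e-04, -4.23615074e+01, -3.65450513e+01, -8.20125365e-05,
        7.02432735e-03, -1.97238684e-06]), 'tcp_pos': array([ 0.23108275, -0.60688985,  0.23006492]), 'eef_rot': array([-3.14142691e+00,  2.04456082e-03, -1.20702669e+00]), 'force': array([-0.12829282,  0.04574932,  0.10121621]), 'ft_torque': array([ 0.05202455,  0.02855774, -0.04567583]), 'finger_gap': 0.9975875612554803}
scene {'vfov': 44.18752093936025, 'cx': 320.6036304381608, 'cy': 203.98411003306572, 'R': array([[-0.39019335,  0.92054347,  0.01867796],
       [ 0.69829236,  0.3090873 , -0.6456414 ],
       [-0.6001141 , -0.23888231, -0.76341228]]), 't': array([ 0.18865337, -0.3610242 ,  1.38723017])}
top {'vfov': 57.06263096976106, 'cx': 329.057455061709, 'cy': 200.84315503038974, 'R': array([[ 1.13281196e-03, -9.99986645e-01, -5.04241827e-03],
       [-9.92464838e-01, -5.06441726e-04, -1.22528723e-01],
       [ 1.22524533e-01,  5.14322483e-03, -9.92452158e-01]]), 't': array([0.02315835, 0.59277448, 0.8927202 ])}
wrist {'vfov': 67.45762110454137, 'cx': 319.95334416025776, 'cy': 197.36080231871907, 'R': array([[ 0.35618059, -0.93441503, -0.00198403],
       [-0.90072874, -0.34390349,  0.26536413],
       [-0.24864254, -0.09273048, -0.96414623]]), 't': array([-0.64958634, -0.03390514,  0.37743932])}
```

View pics/top0.png

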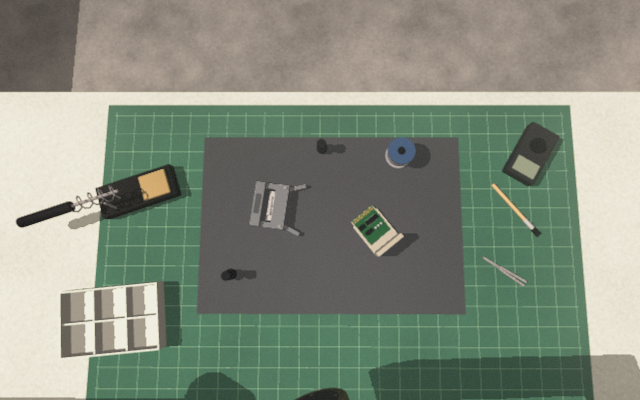

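View pics/scene0.png

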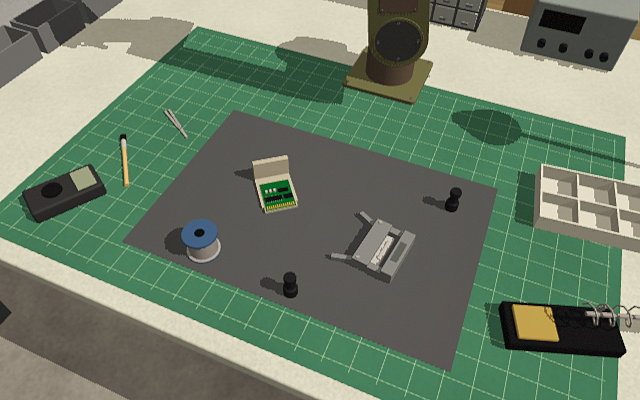

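View pics/wrist0.png

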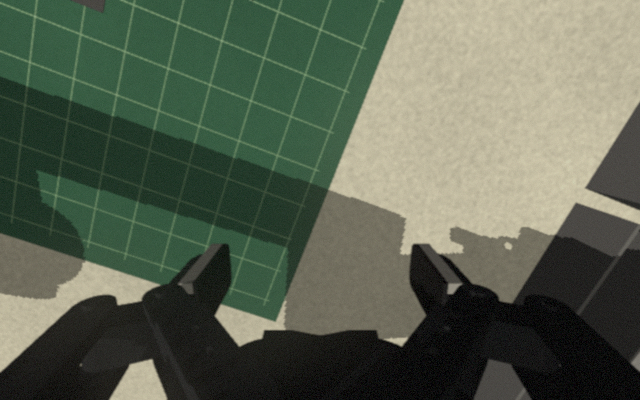

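Top view: the carrier is near (377,230) with its nose up-left. The dock is near (275,205) with its mouth to the right. The posts are at (322,146) and (229,274), and the reel at (401,153). Next I'll enlarge this for corners.

Run:
```python
import cv2
a=cv2.imread("pics/top0.png"); 
cv2.imwrite("pics/topc.png",cv2.resize(a[165:265,240:415],None,fx=4.5,fy=4.5,interpolation=cv2.INTER_CUBIC))
a=cv2.imread("pics/scene0.png"); 
cv2.imwrite("pics/scenec.png",cv2.resize(a[145:290,240:425],None,fx=4,fy=4,interpolation=cv2.INTER_CUBIC))
```

```text
(no output)
```

View pics/topc.png

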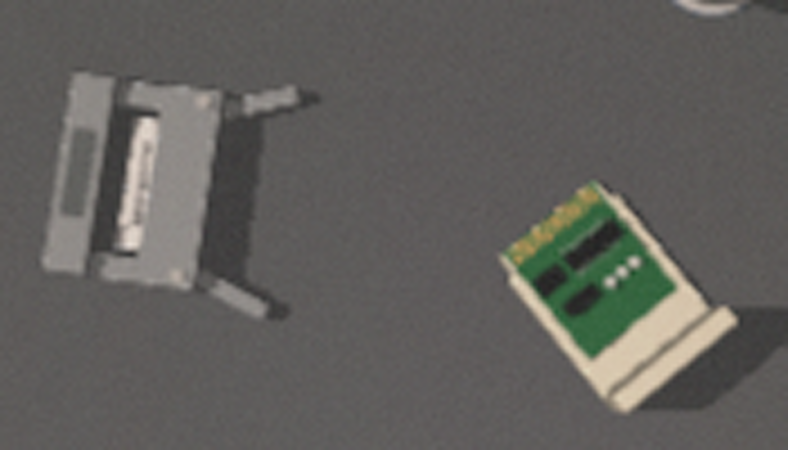

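View pics/scenec.png

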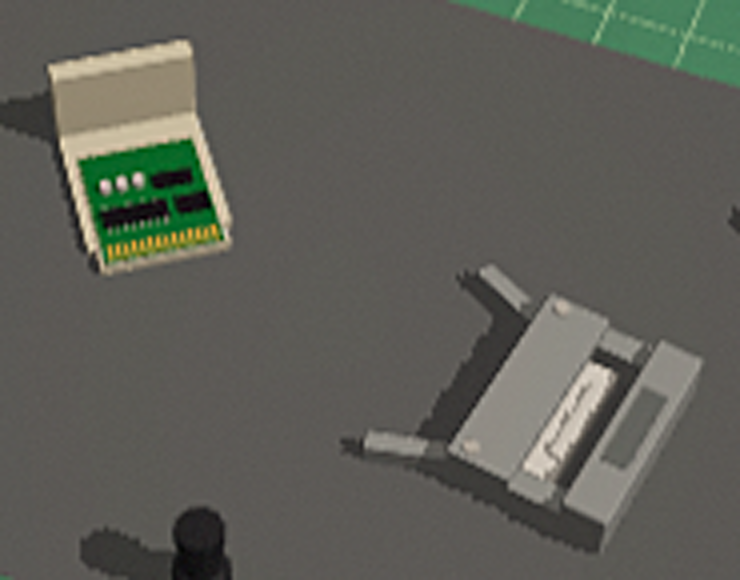

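```bash
cat > h.py <<'E'
import numpy as np
from cell import bot,cams
def ray(name,uv,z,m=None):
    m=m or cams.camera_model(name); R=np.array(m['R']);t=np.array(m['t'])
    f=200/np.tan(np.radians(m['vfov']/2))
    d=R.T@np.array([(uv[0]-m['cx'])/f,(uv[1]-m['cy'])/f,1]); c=-R.T@t
    return c+d*(z-c[2])/d[2]
def proj(name,X,m=None):
    m=m or cams.camera_model(name); p=np.array(m['R'])@X+m['t']
    f=200/np.tan(np.radians(m['vfov']/2)); return np.array([m['cx']+f*p[0]/p[2],m['cy']+f*p[1]/p[2]])
E
python3 - <<'E'
from h import *
np.set_printoptions(precision=4,suppress=True)
T=lambda u,v,z: ray('top',(239.5+(u+.5)/4.5+0.0,164.5+(v+.5)/4.5),z)[:2]
S=lambda u,v,z: ray('scene',(239.5+(u+.5)/4,144.5+(v+.5)/4),z)[:2]
print('fence T'); P=[T(738,320,.055),T(722,306,.055),T(608,392,.055),T(622,412,.055)]
for p in P: print(p)
l=P[2]-P[1];print('len',np.linalg.norm(l),'x-dir yaw',np.degrees(np.arctan2(-l[0]*-1 if 0 else -l[0], l[1])) )
print('mean',np.mean(P,0))
print('nose T',T(597,182,.008),T(500,258,.008))
print('scene fence top L,R',S(48,66,.055),S(188,40,.055),S(56,76,.055),S(194,50,.055),' nose',S(100,270,.004),S(230,245,.004))
print('lip T',T(220,92,.027),T(194,288,.027)); print('bw T',T(75,72,.03),T(115,78,.03),T(82,272,.03),T(42,268,.03))
print('lip S',S(553,293,.027),S(450,447,.027)); print('bw S',S(660,342,.03),S(702,360,.03),S(602,522,.03),S(565,500,.03))
E
```

```text
fence T
[ 0.5047 -0.1588]
[ 0.5122 -0.1503]
[ 0.4658 -0.0877]
[ 0.4552 -0.0951]
len 0.07792210670050363 x-dir yaw 36.54690574095589
mean [ 0.4845 -0.1229]
nose T [ 0.5853 -0.0885] [ 0.5413 -0.0323]
scene fence top L,R [ 0.5028 -0.1573] [ 0.4531 -0.0961] [ 0.5079 -0.1497] [ 0.4589 -0.0897]  nose [ 0.5844 -0.0875] [ 0.5404 -0.0312]
lip T [0.6347 0.1279] [0.5231 0.1408]
bw T [0.6457 0.2103] [0.6423 0.1874] [0.5318 0.2035] [0.5341 0.226 ]
lip S [0.5196 0.1436] [0.6309 0.1285]
bw S [0.5302 0.204 ] [0.5326 0.2267] [0.6438 0.2096] [0.6392 0.1897]
```

```bash
python3 - <<'E'
from h import *
np.set_printoptions(precision=4,suppress=True)
for n,p in dict(a=(322,141),b=(229,272),reel=(402,147)).items(): print(n,ray('top',p,.056)[:2])
E
python3 -m pendant '0 0 0 0 0 -8.4 -1;0 0 0 0 0 -8.4 -1;0 0 0 0 0 -8.4 -1;0 0 0 0 0 -8.4 -1;0 0 0 0 0 -8.4 -1;0 0 0 0 0 -8.4 -1;0 0 0 0 0 -8.4 -1;0 0 0 0 0 -8.4 -1;0 0 0 0 0 -8.4 -1;0 0 0 0 0 -8.4 -1;0 0 0 0 0 -8.4 -1;0 0 0 0 0 -8.4 -1' 60
python3 -m pendant '0 0 0 0 0 -6.7 -1;0.04 -0.018 0 0 0 0 -1;0.04 -0.018 0 0 0 0 -1;0.04 -0.018 0 0 0 0 -1;0.04 -0.018 0 0 0 0 -1;0.04 -0.018 0 0 0 0 -1;0.04 -0.018 0 0 0 0 -1;0.04 -0.018 0 0 0 0 -1;0.04 -0.018 0 0 0 0 -1;0.04 -0.018 0 0 0 0 -1;0.04 -0.018 0 0 0 0 -1;0.04 -0.018 0 0 0 0 -1'
```

```text
a [0.7425 0.0415]
b [0.4169 0.2653]
reel [ 0.7269 -0.1598]
t: 1.35
tcp_pos: [0.2312, -0.6072, 0.2308]
eef_rot: [-3.141, -0.0, 0.558]
force: [-0.3, -0.3, -0.9]
finger_gap: 1.003
t: 2.55
tcp_pos: [0.4538, -0.1774, 0.2312]
eef_rot: [3.141, -0.0, 0.669]
force: [0.2, -0.4, -0.2]
finger_gap: 0.998
```

```bash
python3 -m pendant '0 0 0 0 0 0 -1'
python3 - <<'E'
from h import *
import cv2,pickle
np.set_printoptions(precision=4,suppress=True)
m=cams.camera_model('wrist'); pickle.dump(m,open('w1.pkl','wb'))
cv2.imwrite("pics/w1.png",cams.capture('wrist')[:,:,::-1])
print(bot.observe()['tcp_pos'],bot.observe()['eef_rot'])
E
```

```text
t: 2.65
tcp_pos: [0.4548, -0.1753, 0.2311]
eef_rot: [-3.141, -0.001, 0.676]
force: [-0.5, -0.7, -0.5]
finger_gap: 0.998
[ 0.454  -0.1772  0.231 ] [-3.1412  0.0003  0.6739]
```

View pics/w1.png

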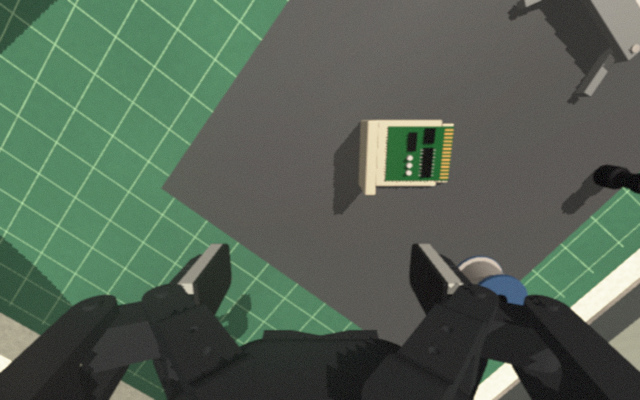

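The wrist view shows the carrier with its fence at about column 368, rows 121–194, and its nose at column 453, nearly aligned with the tool. I'll enlarge for the corners.

Run:
```python
import cv2
a=cv2.imread("pics/w1.png"); 
cv2.imwrite("pics/w1c.png",cv2.resize(a[110:205,345:465],None,fx=6,fy=6,interpolation=cv2.INTER_CUBIC))
```

```text
(no output)
```

View pics/w1c.png

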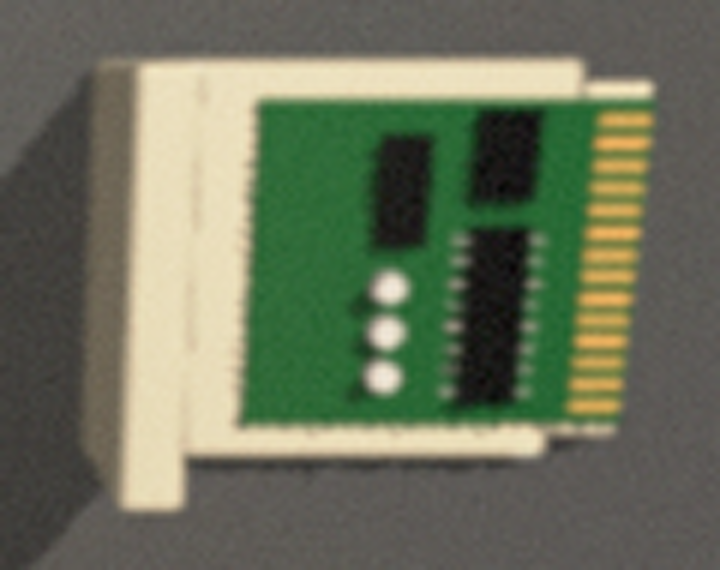

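Run:
```python
from h import *
import pickle
np.set_printoptions(precision=4,suppress=True)
m=pickle.load(open('w1.pkl','rb'))
W=lambda u,v,z: ray('wrist',(344.5+(u+.5)/6,109.5+(v+.5)/6),z,m)[:2]
P=[W(137,62,.055),W(203,62,.055),W(186,510,.055),W(121,510,.055)]
print(np.array(P), np.mean(P,0))
yaw=lambda l:np.degrees(np.arctan2(-l[0],l[1]))
print('yaw',yaw(P[0]-P[3]),yaw(P[1]-P[2]),np.linalg.norm(P[0]-P[3]))
n=[W(655,82,.009),W(615,430,.009)];print('nose',n,np.mean(n,0),yaw(n[0]-n[1]),np.linalg.norm(n[0]-n[1]))
n=[W(655,110,.01),W(620,412,.01)];print('contacts',yaw(n[0]-n[1]))
b=[W(258,100,.01),W(240,422,.01)];print('board rear',yaw(b[0]-b[1]))
a=[W(190,458,.008),W(545,458,.008)];d=a[1]-a[0];print('side',np.degrees(np.arctan2(d[1],d[0])),np.linalg.norm(d))
```

```text
[[ 0.4547 -0.0964]
 [ 0.4635 -0.0893]
 [ 0.5138 -0.1505]
 [ 0.5045 -0.158 ]] [ 0.4841 -0.1235]
yaw 39.00977698011534 39.43262495538997 0.07927180561759282
nose [array([ 0.5425, -0.0316]), array([ 0.5862, -0.0861])] [ 0.5643 -0.0589] 38.69609980345631 0.06985837655583943
contacts 38.6672322066014
board rear 38.85047642619524
side 38.721524270802576 0.0739084873775366
```

```bash
python3 -m pendant '0.028 -0.0115 0.02 0 0 -0.2 -1;0.0285 -0.012 0.03 0 0 0 -1;0 0 0.03 0 0 0 -1;0 0 0.03 0 0 0 -0.3;0 0 0.02 0 0 0 -0.3;0 0 0 0 0 0 -0.3;0 0 0 0 0 0 -0.3'
python3 - <<'E'
from h import *
import cv2
m=cams.camera_model('wrist')
o=bot.observe();print(o['tcp_pos'],o['eef_rot'],o['finger_gap'])
a=cams.capture('wrist')[:,:,::-1].copy()
for p in [(.4835,-.1235,.055)]:
    print(proj('wrist',np.array(p),m))
cv2.imwrite("pics/w2.png",a)
E
```

```text
t: 3.4
tcp_pos: [0.4829, -0.1266, 0.1014]
eef_rot: [-3.141, 0.0, 0.671]
force: [-0.1, -0.3, 0.5]
finger_gap: 0.649
[ 0.48285173 -0.1266254   0.10141429] [-3.14117899e+00  4.72855269e-04  6.71260879e-01] 0.6489192357459334
[323.02031203 215.74652299]
```

View pics/w2.png

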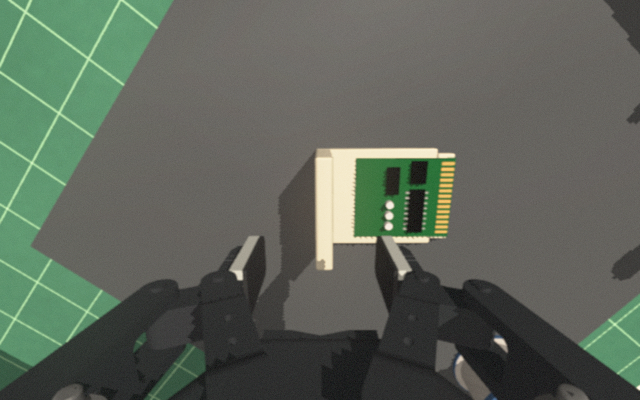

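Run:
```python
from h import *
np.set_printoptions(precision=4,suppress=True)
m=cams.camera_model('wrist')
P=[ray('wrist',p,.055,m)[:2] for p in [(316,150),(331,150),(332.5,268.5),(317,268.5)]]
c=np.mean(P,0);print(P,c,np.linalg.norm(P[0]-P[3]))
o=bot.observe();d=c-o['tcp_pos'][:2];y=o['eef_rot'][2]
print(o['tcp_pos'],y,d@[np.cos(y),np.sin(y)],d@[np.sin(y),-np.cos(y)])
l=P[1]-P[2];print(np.degrees(np.arctan2(-l[0],l[1])))
l=P[0]-P[3];print(np.degrees(np.arctan2(-l[0],l[1])))
```

```text
[array([ 0.454 , -0.0927]), array([ 0.4614, -0.0869]), array([ 0.5142, -0.1502]), array([ 0.5057, -0.157 ])] [ 0.4838 -0.1217] 0.0824489520673214
[ 0.4837 -0.1268  0.1025] 0.6715415555968078 0.003241575676002741 -0.0038732830546428076
39.78845720792012
38.781953167925685
```

```bash
python3 -m pendant '0.0027 -0.0033 0.02 0 0 -0.3 -0.3;0 0 0.03 0 0 0 -0.3;0 0 0.022 0 0 0 -0.3;0 0 0.01 0 0 0 -0.3;0 0 0 0 0 0 -0.3;0 0 0 0 0 0 -0.3';  python3 - <<'E'
from h import *
import cv2
cv2.imwrite("pics/w3.png",cams.capture('wrist')[:,:,::-1])
E
```

```text
t: 4.05
tcp_pos: [0.4844, -0.122, 0.0209]
eef_rot: [3.139, -0.001, 0.678]
force: [-0.1, -0.8, 1.0]
finger_gap: 0.652
```

View pics/w3.png

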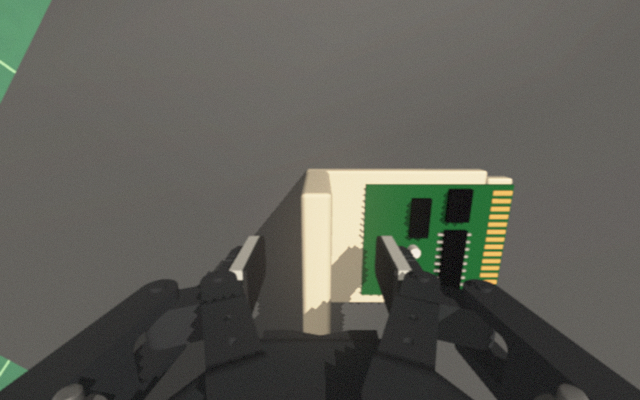

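The fence (cols 303–331) stands between the pads (inner faces near 258 and 380), and it's centred. Closing gently.

```bash
python3 -m pendant '0 0 0 0 0 0 0;0 0 0 0 0 0 0.2;0 0 0 0 0 0 0.4;0 0 0 0 0 0 0.5;0 0 0 0 0 0 0.6;0 0 0 0 0 0 0.7;0 0 0 0 0 0 0.8;0 0 0 0 0 0 1;0 0 0 0 0 0 1;0 0 0 0 0 0 1' 60;  python3 - <<'E'
from h import *
import cv2
cv2.imwrite("pics/w4.png",cams.capture('wrist')[:,:,::-1])
o=bot.observe();print(o['force'],o['ft_torque'])
E
```

```text
t: 5.1
tcp_pos: [0.4832, -0.1215, 0.0195]
eef_rot: [3.142, 0.0, 0.678]
force: [-3.1, -1.1, 3.7]
finger_gap: 0.137
[-2.80230947 -1.9361253   3.93975723] [-0.19789847  0.35559507 -0.04873336]
```

View pics/w4.png

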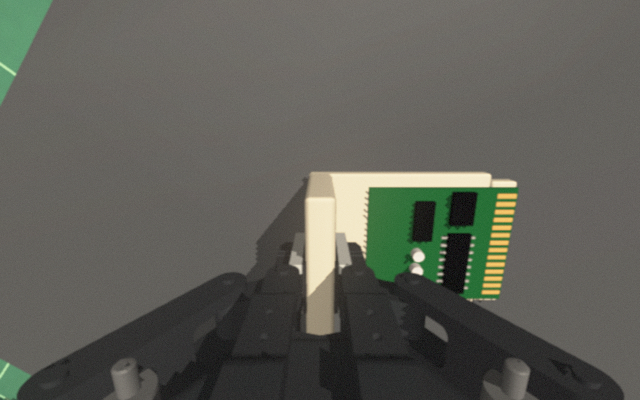

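```bash
python3 -m pendant '0.002 -0.0005 0 0 0 -0.6 1;0.004 -0.001 0 0 0 -1.2 1;0.005 -0.0011 0 0 0 -1.8 1;0.005 -0.001 0 0 0 -1.8 1;0.005 -0.0008 0 0 0 -1.8 1;0.005 -0.0006 0 0 0 -1.8 1;0.005 -0.0004 0 0 0 -1.8 1;0.005 -0.0002 0 0 0 -1.8 1;0.005 0 0 0 0 -1.8 1;0.005 0.0002 0 0 0 -1.8 1;0.005 0.0004 0 0 0 -1.8 1;0.005 0.0006 0 0 0 -1.8 1'
python3 -m pendant '0.005 0.0008 0 0 0 -1.8 1;0.005 0.001 0 0 0 -1.8 1;0.005 0.0012 0 0 0 -1.8 1;0.005 0.0014 0 0 0 -1.8 1;0.005 0.0014 0 0 0 -1.8 1;0.005 0.0015 0 0 0 -1.8 1;0.0047 0.0017 0 0 0 -1.8 1;0.0047 0.0018 0 0 0 -1.8 1;0.0047 0.0019 0 0 0 -1.8 1;0.0047 0.002 0 0 0 -1.8 1;0.003 0.0015 0 0 0 -1.2 1;0.002 0.001 0 0 0 -0.6 1'
python3 -m pendant '0 0 0 0 0 0 1';python3 - <<'E'
from h import *
import cv2,pickle
o=bot.observe();print(o['tcp_pos'],np.degrees(o['eef_rot']),o['force'])
m=cams.camera_model('wrist'); pickle.dump(m,open('w5.pkl','wb'))
cv2.imwrite("pics/w5.png",cams.capture('wrist')[:,:,::-1])
cv2.imwrite("pics/top5.png",cams.capture('top')[:,:,::-1])
a=cv2.imread("pics/top5.png"); 
cv2.imwrite("pics/top5c.png",cv2.resize(a[165:265,240:415],None,fx=4.5,fy=4.5,interpolation=cv2.INTER_CUBIC))
E
```

```text
t: 6.35
tcp_pos: [0.5182, -0.0765, 0.0195]
eef_rot: [3.141, 0.0, 1.026]
force: [-1.4, -4.3, 4.9]
finger_gap: 0.135
t: 7.55
tcp_pos: [0.5546, -0.0332, 0.0195]
eef_rot: [-3.142, 0.001, 1.371]
force: [-2.4, -5.0, 5.2]
finger_gap: 0.135
t: 7.65
tcp_pos: [0.5547, -0.033, 0.0195]
eef_rot: [3.141, -0.0, 1.371]
force: [-0.1, -3.2, 6.4]
finger_gap: 0.13
[ 0.55473051 -0.03296884  0.01948512] [ 1.79977268e+02 -2.24689609e-03  7.85492921e+01] [-0.13516279 -3.20515089  6.41535639]
```

View pics/w5.png

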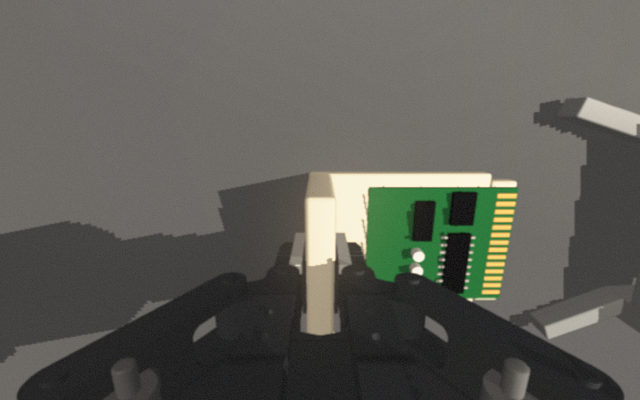

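View pics/top5c.png

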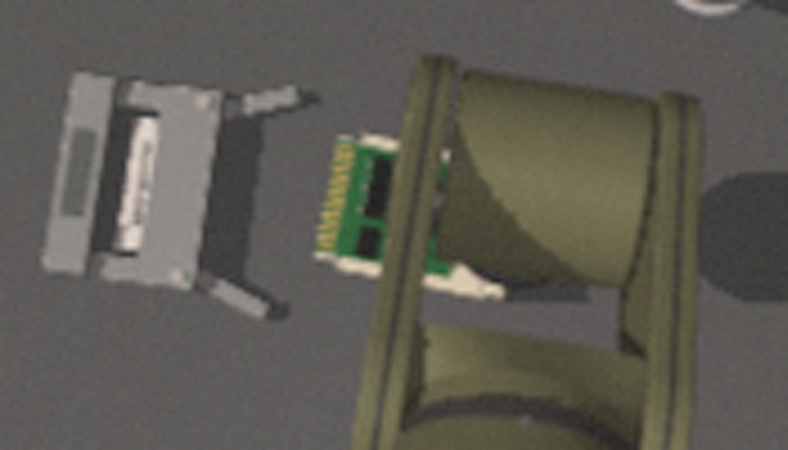

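Run:
```python
import cv2
a=cv2.imread("pics/w5.png"); 
cv2.imwrite("pics/w5a.png",cv2.resize(a[85:155,530:640],None,fx=6,fy=6,interpolation=cv2.INTER_CUBIC))
cv2.imwrite("pics/w5b.png",cv2.resize(a[275:345,510:640],None,fx=6,fy=6,interpolation=cv2.INTER_CUBIC))
cv2.imwrite("pics/w5c.png",cv2.resize(a[165:310,300:525],None,fx=3.5,fy=3.5,interpolation=cv2.INTER_CUBIC))
```

```text
(no output)
```

View pics/w5a.png

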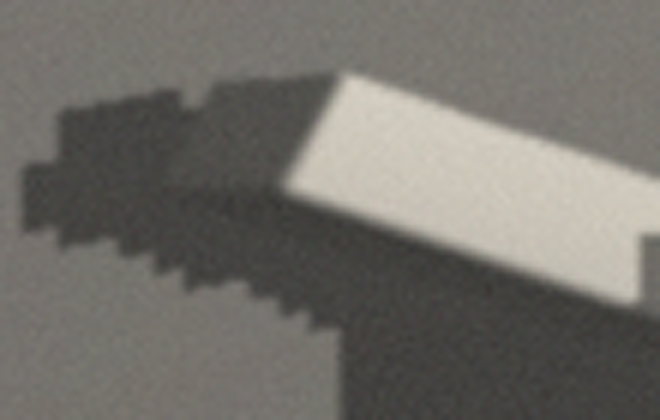

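View pics/w5b.png

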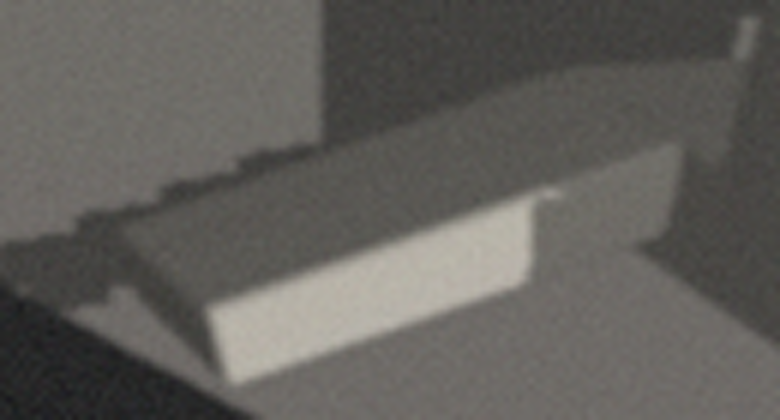

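View pics/w5c.png

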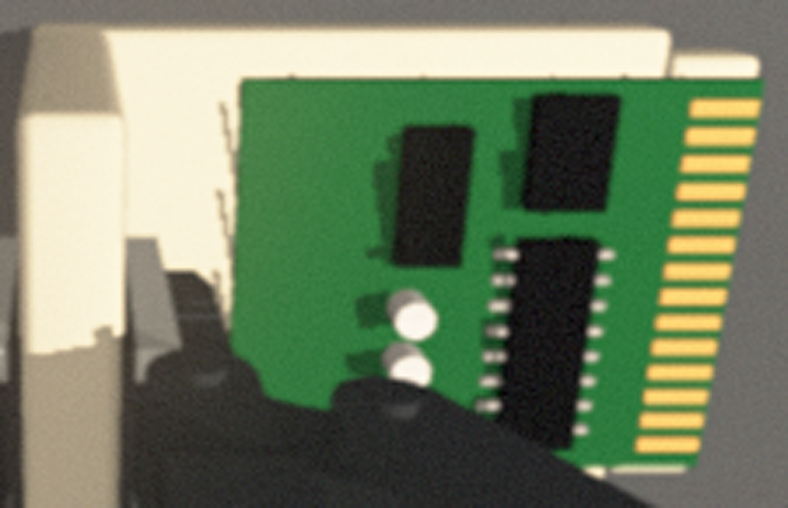

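Run:
```python
from h import *
import pickle
np.set_printoptions(precision=4,suppress=True)
m=pickle.load(open('w5.pkl','rb'))
g=[ray('wrist',p,.014,m)[:2] for p in [(577.6,116.3),(545,326.3)]]
go=[ray('wrist',p,.014,m)[:2] for p in [(587.4,97.4),(549,338.5)]]
yaw=lambda l:np.degrees(np.arctan2(-l[0],l[1]))
for q in (g,go): print(q,np.mean(q,0),np.linalg.norm(q[0]-q[1]),'dock yaw',yaw(q[0]-q[1]))
n=[ray('wrist',p,.008,m)[:2] for p in [(517,180.7),(497,298.6)]]
print('nose',n,np.mean(n,0),np.linalg.norm(n[0]-n[1]),yaw(n[0]-n[1]))
n=[ray('wrist',p,.01,m)[:2] for p in [(518,187.7),(499,297.8)]]
print('board',yaw(n[0]-n[1]))
```

```text
[array([0.5145, 0.0994]), array([0.6306, 0.0839])] [0.5726 0.0917] 0.1171199185723466 dock yaw 82.39387337335886
[array([0.5067, 0.1037]), array([0.6396, 0.0862])] [0.5732 0.0949] 0.13404638962137594 dock yaw 82.49778239558792
nose [array([0.5425, 0.0741]), array([0.6115, 0.0608])] [0.577  0.0675] 0.07024098912450283 79.03072161491235
board 78.9778668601971
```

```bash
python3 -m pendant '0 -0.0005 0 0 0 -1 1;0 -0.0005 0 0 0 -1.3 1;0 -0.0009 0 0 0 -1 1;0 0 0 0 0 0 1;0 0 0 0 0 0 1';python3 - <<'E'
from h import *
import cv2,pickle
o=bot.observe();print(o['tcp_pos'],np.degrees(o['eef_rot']),o['force'])
m=cams.camera_model('wrist'); pickle.dump(m,open('w6.pkl','wb'))
a=cams.capture('wrist')[:,:,::-1]
b=cams.capture('top')[:,:,::-1]
w=np.vstack([cv2.resize(a[80:180,480:640],None,fx=4,fy=4,interpolation=cv2.INTER_CUBIC)[:300,:],cv2.resize(a[270:345,480:640],None,fx=4,fy=4,interpolation=cv2.INTER_CUBIC)])
cv2.imwrite("pics/w6.png",a)
cv2.imwrite("pics/w6c.png",cv2.resize(a[90:345,490:640],None,fx=2.3,fy=2.3,interpolation=cv2.INTER_CUBIC))
cv2.imwrite("pics/top6c.png",cv2.resize(b[170:245,245:345],None,fx=7.5,fy=7.5,interpolation=cv2.INTER_CUBIC))
E
```

```text
t: 8.25
tcp_pos: [0.5527, -0.0325, 0.0195]
eef_rot: [3.141, -0.001, 1.427]
force: [3.0, 1.0, 3.2]
finger_gap: 0.132
[ 0.55269933 -0.03247284  0.01945939] [ 1.79971108e+02 -4.91902252e-02  8.17398750e+01] [2.95642579 1.03162901 3.19934466]
```

View pics/w6c.png

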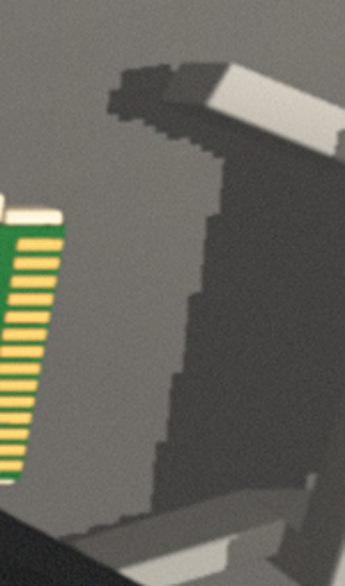

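View pics/top6c.png

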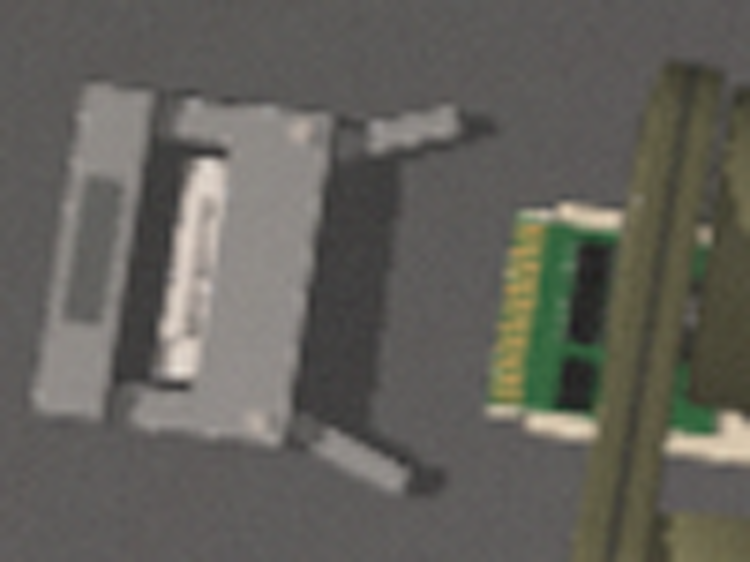

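Run:
```python
from h import *
import pickle
np.set_printoptions(precision=4,suppress=True)
m=pickle.load(open('w6.pkl','rb'))
yaw=lambda l:np.degrees(np.arctan2(-l[0],l[1]))
X=np.array([np.cos(np.radians(82.2)),np.sin(np.radians(82.2))]);Y=np.array([-X[1],X[0]])
W=lambda u,v,z: ray('wrist',(489.5+(u+.5)/2.3,89.5+(v+.5)/2.3),z,m)[:2]
T=lambda u,v,z: ray('top',(244.5+(u+.5)/7.5,169.5+(v+.5)/7.5),z)[:2]
def rep(n,a,b):
    c=(a+b)/2; print(n,c,np.linalg.norm(a-b),'yaw',yaw(a-b),'dockY',c@Y,'dockX',c@X); 
rep('W nose',W(64,212,.008),W(16,486,.008))
rep('W board',W(64,226,.01),W(18,483,.01))
g=W(207,105,.014);print('W guideL inner',g,'lat centre',g@Y-.059,g@X)
rep('T nose',T(487,417,.008),T(518,210,.008))
rep('T guides',T(413,468,.014),T(461,138,.014))
rep('T guides outer',T(406,495,.014),T(458,104,.014))
rep('T lip',T(283,446,.027),T(331,112,.027))
rep('T bw f',T(105,418,.03),T(153,90,.03))
rep('T bw b',T(35,408,.03),T(85,85,.03))
```

```text
W nose [0.5705 0.0691] 0.07126888809020439 yaw 81.95143417687765 dockY -0.555889377019418 dockX 0.1459000101341281
W board [0.5707 0.0682] 0.06624976311750466 yaw 81.79329953187158 dockY -0.5561578233221557 dockX 0.14501080327272048
W guideL inner [0.5144 0.0992] lat centre -0.5552094878915581 0.1681281340668461
T nose [0.5689 0.0691] 0.0726578451244271 yaw 81.90571279427158 dockY -0.5542493899542995 dockX 0.14570549882425152
T guides [0.5722 0.0914] 0.1151114710767711 yaw 82.3131098528615 dockY -0.5545017869229928 dockX 0.1681658465115913
T guides outer [0.5736 0.0931] 0.13621703151864684 yaw 83.02611073110833 dockY -0.5556339328815928 dockX 0.17005485692320088
T lip [0.5791 0.1346] 0.11506326733251007 yaw 82.74292305587296 dockY -0.5554565443589408 dockX 0.21197578187942573
T bw f [0.5872 0.1948] 0.11284521370100943 yaw 83.04841373577578 dockY -0.5553693573549021 dockX 0.2727036242214879
T bw b [0.5898 0.2183] 0.11128610286416932 yaw 82.7490576498585 dockY -0.5546943649705719 dockX 0.2963274601251034
```

```bash
python3 -m pendant '0.002 0 0 0 0 -0.5 1;0.004 0 0 0 0 0 1;0.005 0 0 0 0 0 1;0.005 0 0 0 0 0 1;0.005 0 0 0 0 0 1;0.005 0 0 0 0 0 1;0.004 0 0 0 0 0 1;0.002 0 0 0 0 0 1'
python3 -m pendant '0.002 0 0 0 0 0 1;0.003 0 0 0 0 0 1;0.004 0 0 0 0 0 1;0.004 0 0 0 0 0 1;0.004 0 0 0 0 0 1;0.004 0 0 0 0 0 1;0.002 0 0 0 0 0 1'
python3 - <<'E'
from h import *
import cv2
o=bot.observe();print(o['tcp_pos'],np.degrees(o['eef_rot']),o['force'],o['ft_torque'])
a=cams.capture('wrist')[:,:,::-1]
cv2.imwrite("pics/w7.png",a)
E
```

```text
t: 9.15
tcp_pos: [0.5564, -0.0024, 0.0195]
eef_rot: [-3.141, 0.003, 1.436]
force: [-1.3, -6.2, 6.4]
finger_gap: 0.133
t: 9.85
tcp_pos: [0.5595, 0.0203, 0.0195]
eef_rot: [-3.141, 0.003, 1.436]
force: [-0.6, -5.7, 5.3]
finger_gap: 0.134
[0.559452   0.0203063  0.01945213] [-1.79940435e+02  1.62653085e-01  8.22905621e+01] [-0.57995457 -5.70959989  5.31511665] [-0.5953131   0.05466961 -0.00455853]
```

View pics/w7.png

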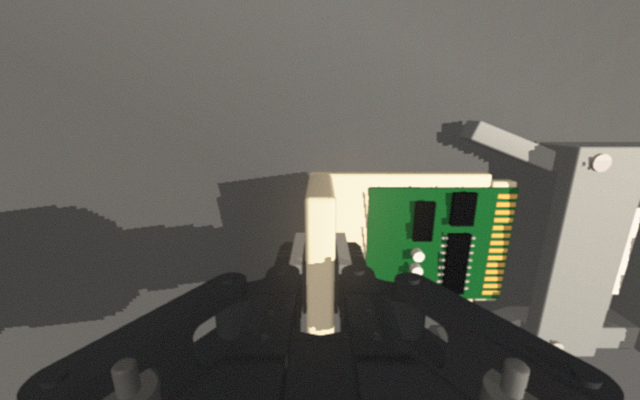

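The nose is between the guides, just short of the lip. It's square, and forces are sliding friction only. Continuing more slowly.

```bash
python3 -m pendant '0.0015 0 0 0 0 0 1;0.0025 0 0 0 0 0 1;0.0025 0 0 0 0 0 1;0.0025 0 0 0 0 0 1;0.0025 0 0 0 0 0 1;0.0015 0 0 0 0 0 1'
python3 - <<'E'
from h import *
import cv2
o=bot.observe();print(o['tcp_pos'],np.degrees(o['eef_rot']),o['force'],o['ft_torque'])
a=cams.capture('wrist')[:,:,::-1]
cv2.imwrite("pics/w8.png",a)
E
```

```text
t: 10.5
tcp_pos: [0.5612, 0.0331, 0.0195]
eef_rot: [-3.141, 0.003, 1.436]
force: [-0.4, -6.3, 5.0]
finger_gap: 0.127
[0.56121402 0.03307083 0.01948004] [-1.79942448e+02  1.66304305e-01  8.22861552e+01] [-0.41734932 -6.29140211  4.96378358] [-0.57344509  0.03424235 -0.0346065 ]
```

View pics/w8.png

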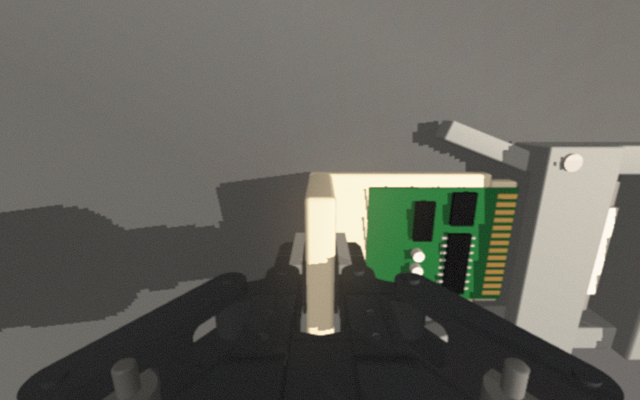

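```bash
python3 -m pendant '0.0015 0 0 0 0 0 1;0.0015 0 0 0 0 0 1;0.002 0 0 0 0 0 1;0.002 0 0 0 0 0 1;0.002 0 0 0 0 0 1;0.0015 0 0 0 0 0 1'
python3 -m pendant '0.0015 0 0 0 0 0 1;0.0015 0 0 0 0 0 1;0.0015 0 0 0 0 0 1'
python3 -m pendant '0.001 0 0 0 0 0 1;0.001 0 0 0 0 0 1'
python3 -m pendant '0.001 0 0 0 0 0 1;0.001 0 0 0 0 0 1'
```

```text
t: 11.15
tcp_pos: [0.5626, 0.0434, 0.0195]
eef_rot: [-3.141, 0.003, 1.436]
force: [-1.4, -6.2, 6.2]
finger_gap: 0.131
t: 11.45
tcp_pos: [0.5632, 0.0478, 0.0195]
eef_rot: [-3.141, 0.003, 1.436]
force: [-0.1, -6.5, 6.7]
finger_gap: 0.13
t: 11.65
tcp_pos: [0.5635, 0.0498, 0.0195]
eef_rot: [-3.141, 0.003, 1.436]
force: [-0.9, -6.0, 6.0]
finger_gap: 0.137
t: 11.85
tcp_pos: [0.5638, 0.0517, 0.0195]
eef_rot: [-3.141, 0.003, 1.436]
force: [-1.1, -7.5, 6.6]
finger_gap: 0.132
```

```bash
for i in 1 ; do python3 -m pendant '0.001 0 0 0 0 0 1;0.001 0 0 0 0 0 1'; done
python3 -m pendant '0.001 0 0 0 0 0 1;0.001 0 0 0 0 0 1'
python3 -m pendant '0.001 0 0 0 0 0 1;0.001 0 0 0 0 0 1'
python3 -m pendant '0.001 0 0 0 0 0 1;0.001 0 0 0 0 0 1'
python3 - <<'E'
from h import *
import cv2
a=cams.capture('wrist')[:,:,::-1]
cv2.imwrite("pics/w9.png",a)
E
```

```text
t: 12.05
tcp_pos: [0.564, 0.0528, 0.0195]
eef_rot: [-3.14, 0.005, 1.436]
force: [-1.4, -10.6, 6.8]
finger_gap: 0.135
t: 12.25
tcp_pos: [0.5642, 0.0545, 0.0195]
eef_rot: [-3.14, 0.005, 1.436]
force: [-2.7, -10.9, 7.2]
finger_gap: 0.135
t: 12.45
tcp_pos: [0.5645, 0.0563, 0.0195]
eef_rot: [-3.14, 0.005, 1.436]
force: [-2.1, -12.0, 7.5]
finger_gap: 0.129
t: 12.65
tcp_pos: [0.5647, 0.058, 0.0196]
eef_rot: [-3.14, 0.006, 1.437]
force: [-1.7, -13.3, 7.3]
finger_gap: 0.131
```

View pics/w9.png

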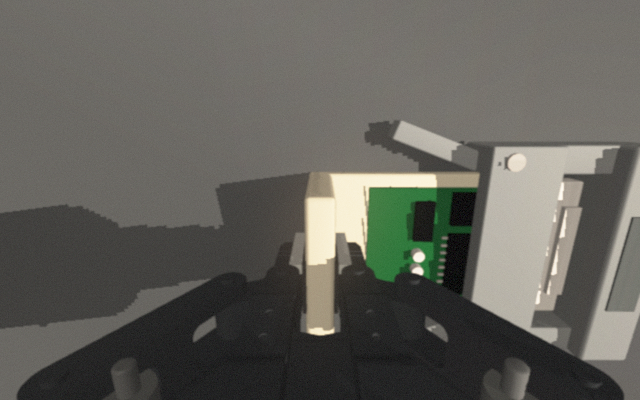

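```bash
python3 -m pendant '0.001 0 0 0 0 0 1;0.001 0 0 0 0 0 1'
python3 -m pendant '0.001 0 0 0 0 0 1;0.001 0 0 0 0 0 1'
python3 -m pendant '0.001 0 0 0 0 0 1'
python3 -m pendant '0.0007 0 0 0 0 0 1'
```

```text
t: 12.9
tcp_pos: [0.565, 0.0598, 0.0196]
eef_rot: [-3.14, 0.006, 1.437]
force: [-2.9, -13.7, 8.0]
finger_gap: 0.13
t: 13.1
tcp_pos: [0.5652, 0.0616, 0.0197]
eef_rot: [-3.14, 0.007, 1.437]
force: [-3.2, -14.4, 8.6]
finger_gap: 0.13
t: 13.2
tcp_pos: [0.5653, 0.0617, 0.0198]
eef_rot: [-3.14, 0.009, 1.437]
force: [-5.0, -20.6, 11.8]
finger_gap: 0.134
t: 13.3
tcp_pos: [0.5653, 0.0618, 0.0199]
eef_rot: [-3.14, 0.01, 1.438]
force: [-5.3, -22.9, 12.6]
finger_gap: 0.132
```

```bash
python3 -m pendant '0 0 0 0 0.2 0 1;0 0 0 0 0.2 0 1'
python3 -m pendant '0.0003 0 0 0 0 0 1;0 0 0 0 0 0 1;0 0 0 0 0 0 1'
python3 - <<'E'
from h import *
import cv2,pickle
o=bot.observe();print(o['tcp_pos'],np.degrees(o['eef_rot']),o['force'],o['ft_torque'])
pickle.dump(cams.camera_model('wrist'),open('w10.pkl','wb'))
a=cams.capture('wrist')[:,:,::-1]; cv2.imwrite("pics/w10.png",a)
b=cams.capture('scene')[:,:,::-1]; cv2.imwrite("pics/s10c.png",cv2.resize(b[130:310,240:440],None,fx=3.3,fy=3.3,interpolation=cv2.INTER_CUBIC))
cv2.imwrite("pics/t10.png",cams.capture('top')[:,:,::-1])
E
```

```text
t: 13.5
tcp_pos: [0.5652, 0.0617, 0.0195]
eef_rot: [-3.14, 0.003, 1.437]
force: [-2.3, -20.0, 8.1]
finger_gap: 0.133
t: 13.8
tcp_pos: [0.5652, 0.0618, 0.0195]
eef_rot: [-3.14, 0.003, 1.437]
force: [-3.5, -20.1, 8.7]
finger_gap: 0.134
[0.56523196 0.06177564 0.01948312] [-179.89735548    0.1800837    82.35294485] [ -3.46305375 -20.1018041    8.67838577] [-2.86823295  0.33579607 -0.01560351]
```

View pics/w10.png

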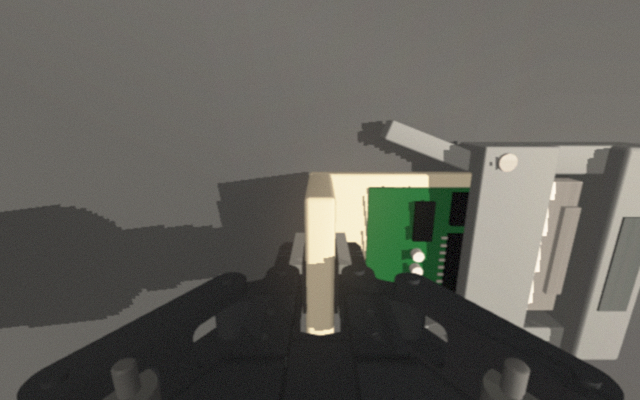

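View pics/s10c.png

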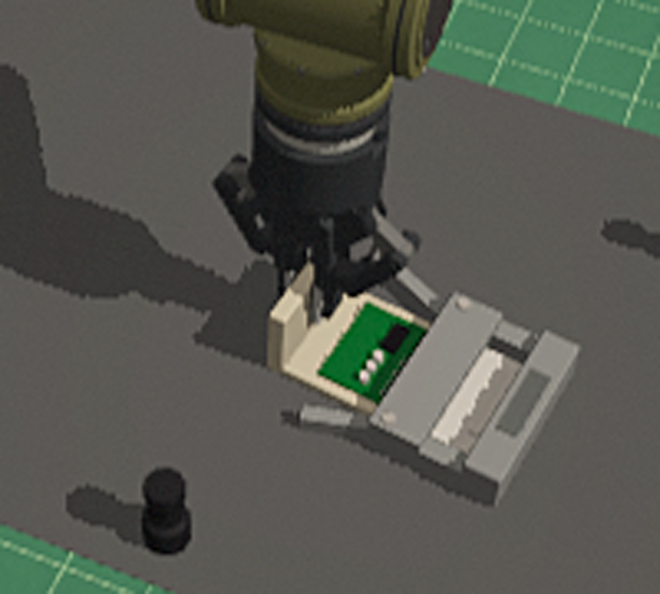

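View pics/t10.png

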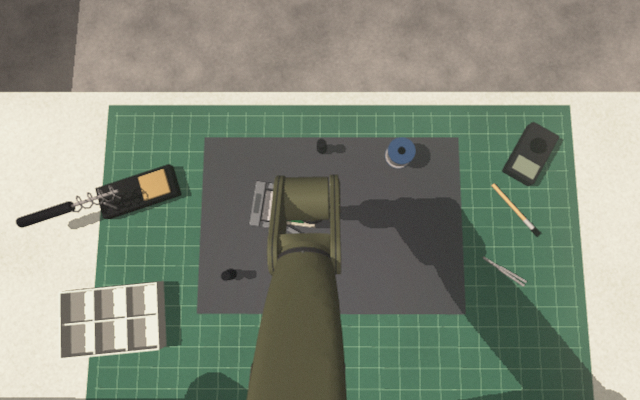

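Run:
```python
import cv2,numpy as np
a=cv2.imread("pics/w9.png")[140:365,500:640];b=cv2.imread("pics/w10.png")[140:365,490:630]
cv2.imwrite("pics/cmp.png",cv2.resize(np.hstack([a,b]),None,fx=2.6,fy=2.6,interpolation=cv2.INTER_CUBIC))
```

```text
(no output)
```

View pics/cmp.png

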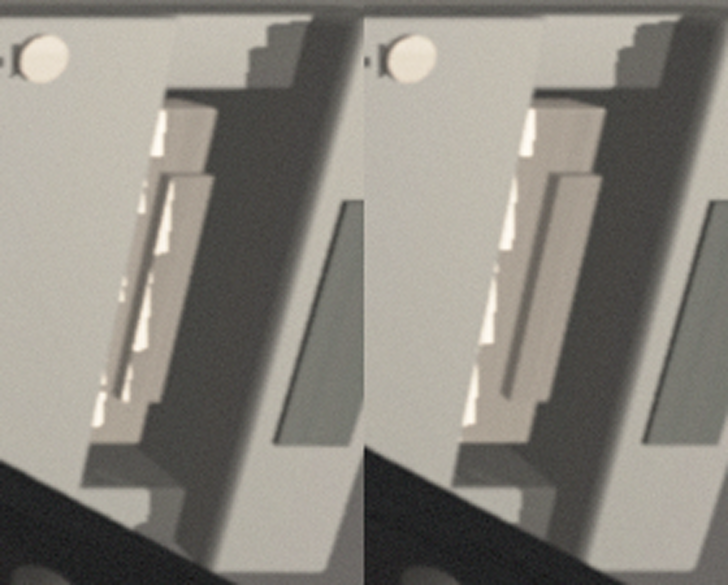

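Run:
```python
from h import *
import pickle
np.set_printoptions(precision=4,suppress=True)
m=pickle.load(open('w10.pkl','rb'))
X=np.array([np.cos(np.radians(82.3)),np.sin(np.radians(82.3))])
f=lambda u,v,z:ray('wrist',(489.5+(u-364+.5)/2.6,139.5+(v+.5)/2.6),z,m)[:2]@X
lip=np.mean([f(541,18,.027),f(455,485,.027)]); wall=np.mean([f(683,15,.03),f(580,570,.03)])
print('lip',lip,'wall',wall,'diff(27)',wall-lip)
for z in (.008,.01,.012,.014,.016,.02): print(z,'gap bar-wall',wall-np.mean([f(605,110,z),f(529,443,z)]), 'ridge',wall-np.mean([f(602,177,z),f(545,403,z)]))
o=bot.observe(); print('tcp dockX',o['tcp_pos'][:2]@X-(wall-.041))
```

```text
lip 0.24301362359061274 wall 0.26688001424972296 diff(27) 0.023866390659110226
0.008 gap bar-wall -0.0067791671516214125 ridge -0.008813428535803691
0.01 gap bar-wall -0.004995688456393421 ridge -0.00700336894885939
0.012 gap bar-wall -0.00321220976116543 ridge -0.005193309361915088
0.014 gap bar-wall -0.0014287310659374386 ridge -0.003383249774970787
0.016 gap bar-wall 0.0003547476292904417 ridge -0.0015731901880264854
0.02 gap bar-wall 0.003921705019746424 ridge 0.002046928985862173
tcp dockX -0.08892254807017094
```

```bash
python3 -m pendant '0.0005 0 0 0 0.1 0 1;0.0005 0 0 0 0.1 0 1;0 0 0 0 0 0 1'
python3 -m pendant '0 0 0 0 0 0 1;0 0 0 0 0 0 1;0 0 0 0 0 0 1;0 0 0 0 0 0 1;0 0 0 0 0 0 1;0 0 0 0 0 0 1'
```

```text
t: 14.25
tcp_pos: [0.5653, 0.0618, 0.0195]
eef_rot: [-3.14, 0.002, 1.438]
force: [-4.2, -23.5, 9.2]
finger_gap: 0.133
t: 14.85
tcp_pos: [0.5653, 0.0618, 0.0195]
eef_rot: [-3.14, 0.002, 1.438]
force: [-4.2, -23.0, 9.9]
finger_gap: 0.13
```

Extra push raised the force to 23 N with no further motion, so the bar is on its stop. The pose is stable and flat.

Run:
```python
from cell import bot
print(bot.job_done())
```

```text
the job is handed in; nothing more can be done
None
```

The carrier is in the dock, nose first under the lip, with the contact bar on its stop. I handed the job in at about 15 s, with the arm still gripping the fence and pressing it home. I pinched the fence at about 60 N, slid the carrier flat across the mat while turning it to the dock's heading, and pushed it in slowly at the end.

**Contact and stop:** The push force stepped up at TCP y ≈ 0.052. It rose steadily as the spring was compressed, then jumped at y ≈ 0.062, about 10 mm further on. Pushing harder, from 20 N to 23 N, gave no more movement. The spring and friction need about 14 N at most.

**Flatness:** The tool tilted about 0.6° at the stop. I turned it back to about 0.1°, and its height held at 19.5 mm. The parts I could see on the board were still in place.

**Bystanders:** The reel and both posts look unmoved in the last top view.

**Weaker checks:**
- **Window gap:** The wrist picture fits a closed gap, but only if the bar is about 16 mm high, which I assumed. I am relying mainly on the force and travel.
- **Dock position:** The wrist-view estimate from the back wall put the TCP about 5 mm further in than the stated fully-home position. From the lip the difference was about 2 mm, and the lip-to-wall distance also measured about 3 mm short. I took this as measurement error.

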